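# Raise the counterweighted stencil screen

### The arm

A 6-joint arm with a two-finger parallel gripper is mounted at the origin on the work surface. World frame = base frame: x ahead of the robot, y to its left, z up, the work surface at z = 0. Lengths are in m, angles in rad, forces in N, time in s.
With the tool pointing down it reaches from about 0.35 to 0.875 m from the base axis. Payload 4.2 kg.
Tool frame: the origin (TCP) lies at the centre of the arm's flange, where the gripper is bolted on; the fingertips stand 173 mm ahead of it and the grasp point (between the pads) lies 155 mm ahead of it; z points along the fingers, y is the line along which they close (so a half turn about z gives the same grasp; the last joint's range is limited). The gripper opens to 85 mm and grips with 20 to 120 N. Pads are 22 mm wide; open, the fingers measure 114 mm over their backs; the gripper's body (76 mm by 85 mm) begins 54 mm behind the grasp point. The pads swing forward as they close: fully open they stand 13 mm farther back than shut.
Start: joints at [0.259, 0.385, 0.008, 0, -1.194, -0.259], TCP at [0.625, 0, 0.405] pointing down, gripper open.
Joint ranges: [-3.14, 3.14], [-1.21, 2.06], [-1.07, 1.41], [-3.16, 2.05], [-2.99, -0.16], [-3.1, 3.1]. Speed limits (rad/s): [2.79, 2.79, 3.14, 3.14, 3.14, 3.14].

### API

Orientations are given as a 3x3 rotation matrix whose columns are the frame's x, y, z axes.
In Python, from workcell import sensors, camera, camera_params, ticket gives the robot as it stands.
- The arm moves only by the tool play_rows, never from a script. Its argument "series" is a list of rows, each an object of numbers: "tx", "ty", "tz": the shift along the tool's x, y, z in units of 0.04 m (1.0 is 0.04 m); "rx", "ry", "rz": the turn, a rotation vector about the tool's x, y, z in units of 0.1 rad (1.0 is 0.1 rad); "gripper": the opening, from -1 (shut) to 1 (fully open), so that 0 is half open. A call has exactly 8 rows; each row shifts and turns the commanded pose from where the row before left it, along the tool's axes as they then stand; what a row does not reach is not made up. A row lasts 1/12 s, in which the tool goes at most 41.7 mm and 7.16 degrees, less where a joint would pass 70% of its speed; a pose out of reach is approached as far as the arm can. A call with a number of a shift or a turn outside -1 to 1 is refused whole. A call with a gripper value outside its range is refused whole. The fingers move at their own pace and stop on an object; the grip force is fixed at half the most. Time passes only in rows, so rows that do not move let the fingers close, or fill a call up. It gives the time, the measured TCP pose, the force, the opening and the grip force at its end, in the units of the state.
- sensors.sense(): the state, without advancing time (a new reading comes with each control period).
- camera(name): name is "scene" or "side" or "wrist"; returns the picture (400x640x3 uint8, red, green, blue); there is no depth.
- camera_params(name): a dict with "K" (3x3 intrinsics, pixels), "pose" (4x4, takes a point from camera to world coordinates). Camera axes: x right, y down, z forward; pixel columns grow to the right and rows downward; lengths in m; the calibration is good to about 2 mm. A picture is of the moment at which its call begins: read the wrist's pose just before it. camera_params takes no time and is no camera call; for the wrist camera it gives the pose at the moment of the call.
- ticket.hand_in(): hands the job in; it is judged then, once.
The state is a dict: "time_s": time; "joint_pos": joint angles; "dq": joint speeds; "effort": joint torques, N m; "tcp_pos": TCP position; "eef_rot": TCP orientation; "force": force on the tool from outside, world axes, zero at the start; "wrist_torque": the same for the moment, N m; "width": opening from 0.0 (shut) to 1.0 (fully open); "gripper_force": force on a finger pad.
Only numpy, scipy, OpenCV 4.12 (cv2) and the standard library are available. Lean on these libraries where they do the work, as an engineer would, in place of code of your own. Each camera call takes 0.05 s, during which the arm holds its last target. There are 200 camera calls.

### The job

The hinged stencil screen is lying shut over a freshly printed wooden flower. With the fingertips beneath its red lift bar, push the screen up and back until it tips past its balance point and stays raised against its stop by itself, then take the hand away. Push steadily, without gripping or forcing it and without flinging it open, and leave the flower, the paint jar, the tape roll and the squeegee where they are.

Things in the scene. Friction and masses are not known exactly. Their poses are not given: they have to be found in the camera images.
- press: Printing press: fixed plywood base board, x -150 to +170, y -150 to +150 mm, 18 mm thick; origin on the work surface, z up. Its front, -x, looks roughly to the robot's right. Hinged on it is the stencil screen: wooden frame 235 long, 240 wide, 22 mm thick with sheet-metal stencil; shut, it lies level, underside 39 mm above the work surface. Hinge posts 70 mm high at x +130, y +-135 mm.
- lift_bar (a point): Red round bar on the screen's free front end, diameter 14, 140 mm long along its y; two legs slope from its ends down to the screen's front rail. Origin at the bar's centre; turns with the screen. Lies 265 mm from the hinge axis along the screen and 75 mm above the screen's mid-plane. Shut: at x -135, y 0 mm in the press's frame, 125 mm above the work surface, 30 mm ahead of the screen.
- hinge (a point): Point on the hinge axis of the screen, at its middle: x = +130 mm, y = 0 and 50 mm above the work surface in the press's frame. The axis is parallel to the press's y.
- counterweight (a point): Steel cross-rod 250 mm long along y with two yellow discs 56 mm in diameter, on two stalks fixed to the screen at its hinge end. Origin at the rod's centre: with the screen shut, x +160 mm in the press's frame, 175 mm above the work surface. Swings back and down (+x) as the screen rises.
- screen (a joint): Angle of the screen, rad: 0 shut and level, grows as the front end rises and swings back; stop at 1.2. Balance point about 0.73: below it the screen falls shut, beyond it it goes on to the stop by itself within a few seconds and stays. Damped hinge. To start it the lift bar needs 3 to 4 N straight up from beneath, less as it rises; a level push on the bar with upright fingers tends to bind.
- print: Freshly printed loose wooden flower, orange with a yellow middle, 60 mm across, 12 mm thick, lying on the base board beneath the screen. Origin at the centre of its underside.
- paint_jar: Closed blue paint jar with a red cap, 68 mm in diameter, 100 mm high, loose on the work surface near the press. Origin at the centre of its underside.
- tape: Roll of tape lying flat, 90 mm in diameter, 48 mm high, loose on the work surface near the press. Origin at the centre of its underside.
- squeegee: Squeegee with wooden handle and black rubber blade, lying flat, 130 (x) x 83 (y) x 24 mm, loose on the work surface near the press. Origin at its underside near its centre.
Not all that is in view belongs to the job. There is more than one size of the paint_jar; the one meant has the size given above.

How it is judged:
On the way:
1. the fingers push the screen up off its rests (value of joint screen above 0.15 rad and contact force between the fingers and press above 0.3 N), for 0.02 s.
At the end, for the whole second after the job is handed in: The screen stands raised by itself at 1.1 rad or more (its stop is at 1.2), at rest; the flower is within 10 mm and the jar, tape roll and squeegee within 15 mm of where they began, the jar upright (value of joint screen above 1.1 rad and velocity of joint screen between -0.1 and 0.1 rad/s and distance of print from where it was at the start of the episode below 0.01 m and distance of each of paint_jar, tape, squeegee from where it was at the start of the episode below 0.015 m and angle between paint_jar's own z axis and vertical below 0.2 rad); the robot touches nothing.
It fails at once if the press is gripped or forced: the fingers bear on it with more than 30 N (contact force between the fingers and press above 30 N).
It fails at once if the screen is flung open: it turns faster than 3 rad/s (velocity of joint screen above 3 rad/s).
It fails at once if the printed flower is touched or moved by more than 10 mm (distance of print from where it was at the start of the episode above 0.01 m or contact force between the fingers and print above 0.3 N).
It fails at once if the jar, tape roll or squeegee is lifted or shifted by more than 15 mm (distance of any of paint_jar, tape, squeegee from where it was at the start of the episode above 0.015 m).
It also fails if it takes over 45 s, if anything falls off the work surface, if the arm or the gripper's body presses on something with over 40 N, if the wrist force passes 120 N, or if a joint passes its speed limit or range.

## Working session

There is one attempt and no reset: what is moved stays moved. The work goes in short steps, Python scripts to look and compute and a tool call to move; the robot and the scene stay as the last step left them, time stands still between calls to the robot, and variables do not carry over. Pictures are saved under pics/ and viewed, at most 10 in all, crops included, and the job is handed in when it is done.

Besides the shell and the picture viewer there is one more tool, called as name(argument=value, ...), one argument or row to a line, values as JSON. play_rows: Moves the arm, as the interface text tells. Shifts and turns lie within -1 to 1; 1 stands for 0.04 m of shift or 0.1 rad of turn. Its arguments: {"type":"object","properties":{"series":{"type":"array"}},"required":["series"]}

```bash
mkdir -p pics
python3 - <<'E'
from workcell import *
import cv2,numpy as np
for n in("scene","side"):
    cv2.imwrite(f"pics/{n}0.png",camera(n)[:,:,::-1]); p=camera_params(n); print(n,np.round(p["K"],1).tolist(),np.round(p["pose"],4).tolist())
s=sensors.sense(); print(s["time_s"],s["tcp_pos"],np.round(s["eef_rot"],3).tolist(),s["width"])
E
```

```text
scene [[417.8, 0.0, 318.2], [0.0, 417.8, 197.5], [0.0, 0.0, 1.0]] [[0.0544, 0.7673, -0.639, 1.0919], [0.9985, -0.0439, 0.0323, 0.0784], [-0.0033, -0.6398, -0.7685, 0.7179], [0.0, 0.0, 0.0, 1.0]]
side [[511.9, 0.0, 313.4], [0.0, 511.9, 196.6], [0.0, 0.0, 1.0]] [[0.681, -0.3662, 0.6342, -0.0671], [-0.7323, -0.3473, 0.5857, -0.5416], [0.0058, -0.8633, -0.5047, 0.6823], [0.0, 0.0, 0.0, 1.0]]
0.1 [6.24831829e-01 3.17680704e-05 4.03715793e-01] [[-0.0, -1.0, -0.002], [-1.0, 0.0, -0.0], [0.0, 0.002, -1.0]] 1.0031364892288765
```

View pics/scene0.png

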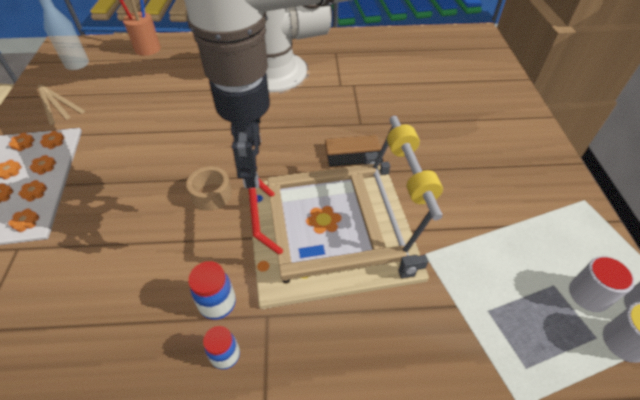

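View pics/side0.png

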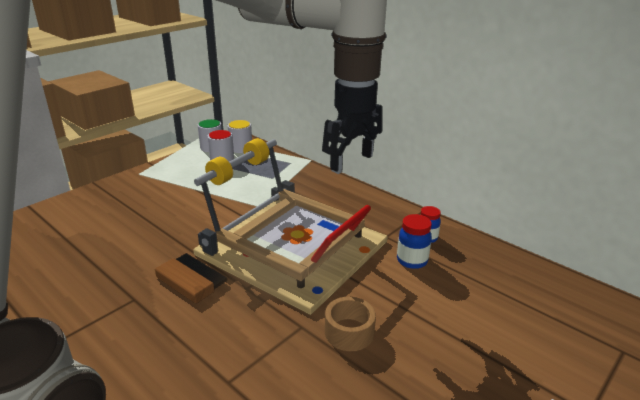

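The scene view shows the red bar from about (253,185) to (257,235), with the press front facing image left. The counterweight rod runs (394,120)–(436,213). There are two blue jars: a big one at (212,290) and a small one at (221,347). The bigger looks like the 68x100 one, and I'll check that by its projected size. The tape roll is at (208,185) and the squeegee at (352,150). In the side view the bar runs (315,258)–(368,210).

```bash
cat > h.py <<'E'
from workcell import *
import cv2,numpy as np
from scipy.optimize import least_squares
def proj(n,P,par={}):
    if n not in par: par[n]=camera_params(n)
    p=par[n]; T=np.linalg.inv(p["pose"]); c=np.atleast_2d(P)@T[:3,:3].T+T[:3,3]; u=c@p["K"].T; return u[:,:2]/u[:,2:]
def plane(n,uv,z):
    p=camera_params(n); d=p["pose"][:3,:3]@np.linalg.inv(p["K"])@np.array([*uv,1.]); o=p["pose"][:3,3]; return o+d*(z-o[2])/d[2]
def world(q,P):
    c,s=np.cos(q[2]),np.sin(q[2]); return np.atleast_2d(P)@np.array([[c,s,0],[-s,c,0],[0,0,1]])+[q[0],q[1],0]
E
python3 - <<'E'
from h import *
obs={"scene":[((-.135,-.07,.125),(257,235)),((-.15,-.15,.018),(257,302)),((.17,-.15,.018),(424,272)),((.16,.125,.175),(394,120)),((.16,-.125,.175),(436,213))],
"side":[((-.135,.07,.125),(316,257)),((-.135,-.07,.125),(368,210)),((.16,.125,.175),(198,182)),((.16,-.125,.175),(273,145)),((-.15,.15,.018),(313,304)),((-.15,-.15,.018),(388,237))]}
f=lambda q:np.concatenate([(proj(n,world(q,[a for a,_ in o]))-[b for _,b in o]).ravel() for n,o in obs.items()])
r=least_squares(f,[.6,.1,1.5],loss="soft_l1"); q=r.x; print(q.round(4),f(q).reshape(-1,2).round(1).tolist())
np.save("q.npy",q)
print("bar",world(q,[[-.135,.07,.125],[-.135,0,.125],[-.135,-.07,.125]]).round(3).tolist(),"hinge",world(q,[.13,0,.05]).round(3))
for nm,uv,z in(("bigcap",(208,277),.1),("smallcap",(217,340),.07),("tape",(208,180),.048),("squeegee",(352,150),.024)): print(nm,plane("scene",uv,z).round(3))
for nm,uv in(("bigcap",(417,225)),("tape",(350,312))): print(nm,"side",plane("side",uv,.1 if nm=="bigcap" else .048).round(3))
# overlay
for n in("scene","side"):
    im=cv2.imread(f"pics/{n}0.png")
    for L in ([(-.135,.07,.125),(-.135,-.07,.125)],[(-.15,-.15,.018),(.17,-.15,.018),(.17,.15,.018),(-.15,.15,.018),(-.15,-.15,.018)],[(.16,.125,.175),(.16,-.125,.175)]):
        cv2.polylines(im,[proj(n,world(q,L)).round().astype(int)],False,(0,255,0),1)
    if n=="scene":
        c=plane("scene",(208,277),.1)
        for z in(0,.1):
            t=np.linspace(0,6.28,40); cv2.polylines(im,[proj(n,np.c_[c[0]+.034*np.cos(t),c[1]+.034*np.sin(t),0*t+z]).round().astype(int)],False,(255,255,0),1)
    x0,y0=(170,100) if n=="scene" else (180,120)
    ims=cv2.resize(im[y0:y0+270 if n=="scene" else y0+240,x0:x0+290],None,fx=2 ,fy=2); cv2.imwrite(f"pics/{n}1.png",ims)
E
```

```text
[0.585  0.1156 1.6915] [[-2.1, -2.7], [0.2, 1.7], [3.2, 3.9], [-2.6, -2.0], [-0.9, 2.7], [12.1, -16.3], [-1.6, -0.8], [-3.3, 1.6], [0.2, -2.0], [-3.8, 6.6], [-0.5, -0.5]]
bar [[0.532, -0.027, 0.125], [0.601, -0.018, 0.125], [0.671, -0.01, 0.125]] hinge [[0.569 0.245 0.05 ]]
bigcap [ 0.739 -0.088  0.1  ]
smallcap [ 0.835 -0.069  0.07 ]
tape [ 0.472 -0.129  0.048]
squeegee [0.372 0.196 0.024]
bigcap side [ 0.727 -0.1    0.1  ]
tape side [ 0.478 -0.129  0.048]
```

View pics/scene1.png

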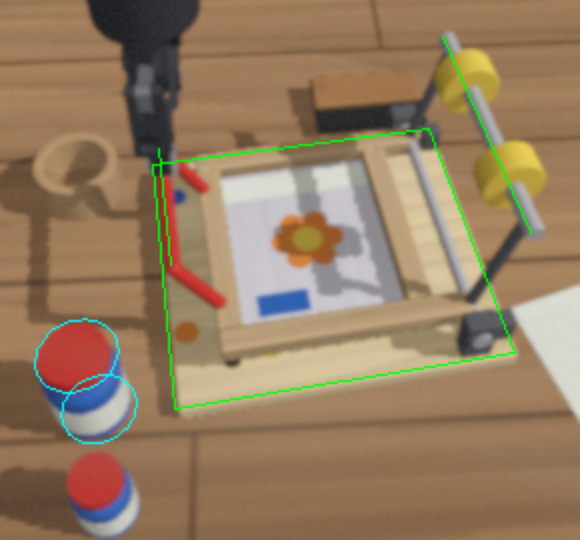

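View pics/side1.png

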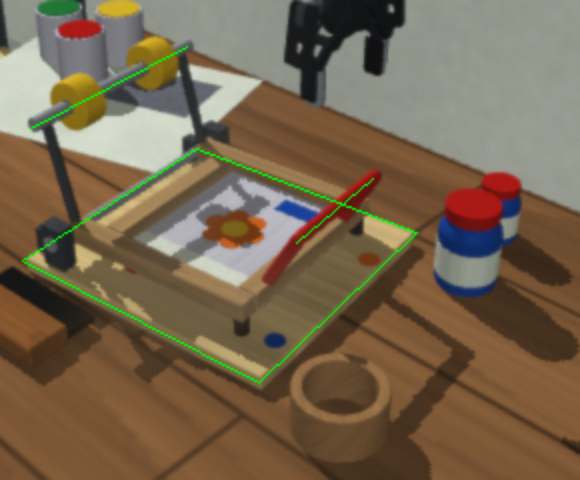

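The overlay fits. Only my click for one bar end in the side view was off. The big jar matches the 68 mm circles, so it is the one meant. The plan is to shut the fingers, pitch the tool about 50° so they point back and down, and go in under the bar between the jar and the tape.

play_rows(
  series=[
    {"tx": 0.6, "gripper": -1},
    {"tx": 0.65, "gripper": -1},
    {"tx": 0.65, "gripper": -1},
    {"tx": 0.65, "gripper": -1},
    {"tx": 0.65, "gripper": -1},
    {"tx": 0.65, "gripper": -1},
    {"tx": 0.65, "rz": -0.6, "gripper": -1},
    {"tx": 0.6, "rz": -0.6, "gripper": -1},
  ],
)

```text
schema error: expected keys tx, ty, tz, rx, ry, rz, gripper
```

play_rows(
  series=[
    {"ry": -1, "gripper": -1},
    {"ry": -1, "gripper": -1},
    {"ry": -1, "gripper": -1},
    {"ry": -1, "gripper": -1},
    {"ry": -1, "gripper": -1},
    {"ry": -1, "gripper": -1},
    {"ry": -1, "gripper": -1},
    {"ry": -1, "gripper": -1},
  ],
)

```text
schema error: expected keys tx, ty, tz, rx, ry, rz, gripper
```

```bash
cat >> h.py <<'E'
def goto(tip):  # shift in tool units to bring the tip (173 mm) to a press-frame point
    s=sensors.sense(); R=np.array(s["eef_rot"]); cur=np.array(s["tcp_pos"])+.173*R[:,2]
    q=np.load("q.npy"); w=world(q,tip)[0]
    print("t",s["time_s"],"tcp",np.round(s["tcp_pos"],3),"tip press",np.round(world([0,0,-q[2]],cur-[q[0],q[1],0])[0],4),"z",R[:,2].round(3),"x",R[:,0].round(3),"F",np.round(s["force"],1),"w",s["width"])
    print("tool units",(R.T@(w-cur)/.04).round(2))
E
python3 - <<'E'
from h import *
obs={"scene":[((-.135,-.07,.125),(257,235)),((-.15,-.15,.018),(257,304)),((.17,-.15,.018),(426,276)),((.16,.125,.175),(393,119)),((.16,-.125,.175),(437,215))],
"side":[((-.135,.07,.125),(329,241)),((-.135,-.07,.125),(368,210)),((.16,.125,.175),(197,183)),((.16,-.125,.175),(274,143)),((-.15,.15,.018),(310,309)),((-.15,-.15,.018),(388,237))]}
f=lambda q:np.concatenate([(proj(n,world(q,[a for a,_ in o]))-[b for _,b in o]).ravel() for n,o in obs.items()])
r=least_squares(f,[.6,.1,1.5],loss="soft_l1"); q=r.x; np.save("q.npy",q); print(q.round(4),np.abs(f(q)).reshape(-1,2).round(1).tolist(),world(q,[-.135,0,.125]))
goto([-.135-.053,0,.136])
E
```

```text
[0.5871 0.1157 1.6917] [[2.0, 1.7], [0.2, 0.8], [1.5, 0.9], [1.3, 0.3], [1.5, 1.7], [0.2, 0.8], [1.0, 1.2], [1.5, 0.2], [0.2, 0.3], [0.1, 1.0], [0.0, 0.9]] [[ 0.60342843 -0.0182735   0.125     ]]
t 0.1 tcp [0.625 0.    0.404] tip press [-0.1194 -0.0231  0.2307] z [-0.002 -0.    -1.   ] x [-0. -1.  0.] F [0.2 0.2 0. ] w 1.0031364892288765
tool units [1.77 0.36 2.37]
```

Press pose is now good to within 2 px. All keys are required in each row.

play_rows(
  series=[
    {"tx": 0.6, "ty": 0, "tz": 0, "rx": 0, "ry": 0, "rz": 0, "gripper": -1},
    {"tx": 0.65, "ty": 0, "tz": 0, "rx": 0, "ry": 0, "rz": 0, "gripper": -1},
    {"tx": 0.65, "ty": 0, "tz": 0, "rx": 0, "ry": 0, "rz": 0, "gripper": -1},
    {"tx": 0.65, "ty": 0, "tz": 0, "rx": 0, "ry": 0, "rz": 0, "gripper": -1},
    {"tx": 0.65, "ty": 0, "tz": 0, "rx": 0, "ry": 0, "rz": 0, "gripper": -1},
    {"tx": 0.65, "ty": 0, "tz": 0, "rx": 0, "ry": 0, "rz": 0, "gripper": -1},
    {"tx": 0.65, "ty": 0, "tz": 0, "rx": 0, "ry": 0, "rz": -0.6, "gripper": -1},
    {"tx": 0.6, "ty": 0, "tz": 0, "rx": 0, "ry": 0, "rz": -0.6, "gripper": -1},
  ],
)

```text
time_s: 0.77
tcp_pos: [0.626, -0.2054, 0.4041]
eef_rot: [[0.122, -0.993, -0.001], [-0.993, -0.122, 0.0], [-0.001, 0.001, -1.0]]
force: [0.8, 0.3, 0.4]
width: 0.001
gripper_force: 0.0
```

play_rows(
  series=[
    {"tx": 0, "ty": 0, "tz": 0, "rx": 0, "ry": -1, "rz": 0, "gripper": -1},
    {"tx": 0, "ty": 0, "tz": 0, "rx": 0, "ry": -1, "rz": 0, "gripper": -1},
    {"tx": 0, "ty": 0, "tz": 0, "rx": 0, "ry": -1, "rz": 0, "gripper": -1},
    {"tx": 0, "ty": 0, "tz": 0, "rx": 0, "ry": -1, "rz": 0, "gripper": -1},
    {"tx": 0, "ty": 0, "tz": 0, "rx": 0, "ry": -1, "rz": 0, "gripper": -1},
    {"tx": 0, "ty": 0, "tz": 0, "rx": 0, "ry": -1, "rz": 0, "gripper": -1},
    {"tx": 0, "ty": 0, "tz": 0, "rx": 0, "ry": -1, "rz": 0, "gripper": -1},
    {"tx": 0, "ty": 0, "tz": 0, "rx": 0, "ry": -1, "rz": 0, "gripper": -1},
  ],
)

```text
time_s: 1.43
tcp_pos: [0.6265, -0.2039, 0.4044]
eef_rot: [[0.083, -0.993, -0.087], [-0.688, -0.12, 0.716], [-0.721, 0.0, -0.693]]
force: [-0.6, -0.0, -0.4]
width: 0.002
gripper_force: 0.0
```

```bash
python3 -c "
from h import *
goto([-.135-.053,0,.136])"
```

```text
t 1.4333 tcp [ 0.627 -0.204  0.404] tip press [-0.1974 -0.0006  0.2845] z [-0.087  0.716 -0.693] x [ 0.083 -0.688 -0.721] F [-0.6 -0.  -0.4] w 0.0017299791871829332
tool units [2.51 0.01 2.74]
```

play_rows(
  series=[
    {"tx": 0.31, "ty": 0, "tz": 0.33, "rx": 0, "ry": 0, "rz": 0, "gripper": -1},
    {"tx": 0.31, "ty": 0, "tz": 0.33, "rx": 0, "ry": 0, "rz": 0, "gripper": -1},
    {"tx": 0.31, "ty": 0, "tz": 0.33, "rx": 0, "ry": 0, "rz": 0, "gripper": -1},
    {"tx": 0.31, "ty": 0, "tz": 0.33, "rx": 0, "ry": 0, "rz": 0, "gripper": -1},
    {"tx": 0.31, "ty": 0, "tz": 0.33, "rx": 0, "ry": 0, "rz": 0, "gripper": -1},
    {"tx": 0.31, "ty": 0, "tz": 0.33, "rx": 0, "ry": 0, "rz": 0, "gripper": -1},
    {"tx": 0.31, "ty": 0, "tz": 0.33, "rx": 0, "ry": -0.3, "rz": 0, "gripper": -1},
    {"tx": 0.31, "ty": 0, "tz": 0.33, "rx": 0, "ry": -0.3, "rz": 0, "gripper": -1},
  ],
)

```text
time_s: 2.1
tcp_pos: [0.6255, -0.1965, 0.2586]
eef_rot: [[0.078, -0.993, -0.091], [-0.646, -0.12, 0.754], [-0.76, 0.0, -0.65]]
force: [-0.0, -0.4, 0.8]
width: -0.003
gripper_force: 0.0
```

```bash
python3 -c "
from h import *
goto([-.135,0,.091])
cv2.imwrite('pics/side2.png',cv2.resize(camera('side')[100:330,200:480,::-1],None,fx=2,fy=2))"
```

```text
t 2.1 tcp [ 0.625 -0.196  0.259] tip press [-0.1831 -0.0004  0.1461] z [-0.091  0.754 -0.65 ] x [ 0.078 -0.646 -0.76 ] F [-0.  -0.4  0.8] w -0.0029836179503496575
tool units [0.26 0.01 1.81]
```

View pics/side2.png

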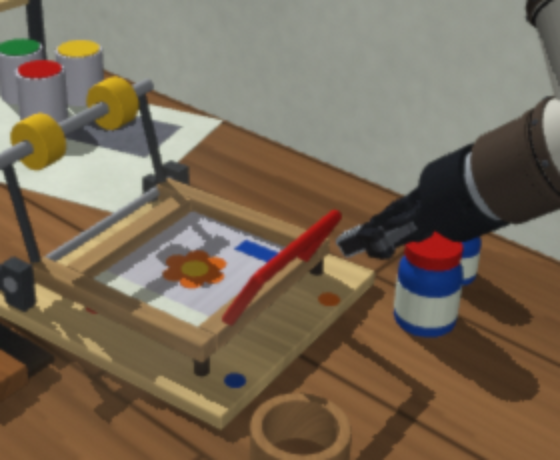

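The side view shows the fingertips at crop (343,243), just in front of the bar, with the jar clear behind the gripper. I'll drop slightly and slide in under the bar.

play_rows(
  series=[
    {"tx": 0.2, "ty": 0, "tz": 0, "rx": 0, "ry": 0, "rz": 0, "gripper": -1},
    {"tx": 0.15, "ty": 0, "tz": 0.1, "rx": 0, "ry": 0, "rz": 0, "gripper": -1},
    {"tx": 0, "ty": 0, "tz": 0.3, "rx": 0, "ry": 0, "rz": 0, "gripper": -1},
    {"tx": 0, "ty": 0, "tz": 0.3, "rx": 0, "ry": 0, "rz": 0, "gripper": -1},
    {"tx": 0, "ty": 0, "tz": 0.3, "rx": 0, "ry": 0, "rz": 0, "gripper": -1},
    {"tx": 0, "ty": 0, "tz": 0.3, "rx": 0, "ry": 0, "rz": 0, "gripper": -1},
    {"tx": 0, "ty": 0, "tz": 0.3, "rx": 0, "ry": 0, "rz": 0, "gripper": -1},
    {"tx": 0, "ty": 0, "tz": 0.2, "rx": 0, "ry": 0, "rz": 0, "gripper": -1},
  ],
)

```text
time_s: 2.82
tcp_pos: [0.6198, -0.1499, 0.2015]
eef_rot: [[0.078, -0.993, -0.092], [-0.647, -0.121, 0.753], [-0.758, 0.001, -0.652]]
force: [-0.5, 0.8, -0.6]
width: 0.002
gripper_force: 0.0
```

```bash
python3 -c "
from h import *
goto([-.135,0,.091])
cv2.imwrite('pics/side3.png',cv2.resize(camera('side')[150:300,260:460,::-1],None,fx=3,fy=3))"
```

```text
t 2.8167 tcp [ 0.62  -0.15   0.201] tip press [-0.1364 -0.0002  0.0887] z [-0.092  0.753 -0.652] x [ 0.078 -0.647 -0.758] F [-0.5  0.8 -0.6] w 0.0024788755370128324
tool units [-0.07  0.01 -0.01]
```

View pics/side3.png

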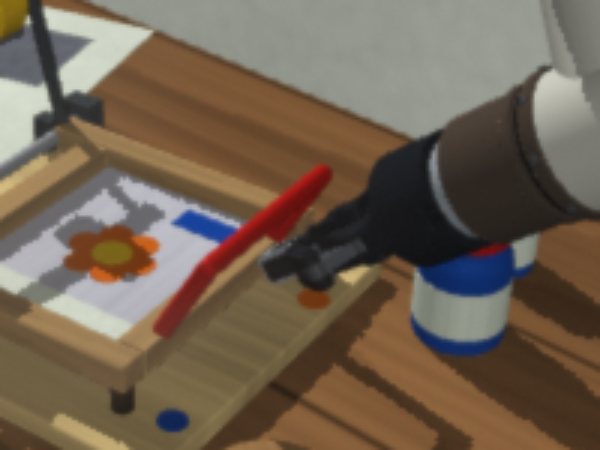

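The tips are in front of and under the bar, at crop (275,265). I'll go 10 mm deeper and then close the gap gently.

play_rows(
  series=[
    {"tx": 0, "ty": 0, "tz": 0.15, "rx": 0, "ry": 0, "rz": 0, "gripper": -1},
    {"tx": 0, "ty": 0, "tz": 0.15, "rx": 0, "ry": 0, "rz": 0, "gripper": -1},
    {"tx": -0.1, "ty": 0, "tz": -0.03, "rx": 0, "ry": 0, "rz": 0, "gripper": -1},
    {"tx": -0.1, "ty": 0, "tz": -0.03, "rx": 0, "ry": 0, "rz": 0, "gripper": -1},
    {"tx": -0.1, "ty": 0, "tz": -0.03, "rx": 0, "ry": 0, "rz": 0, "gripper": -1},
    {"tx": -0.1, "ty": 0, "tz": -0.03, "rx": 0, "ry": 0, "rz": 0, "gripper": -1},
    {"tx": -0.1, "ty": 0, "tz": -0.03, "rx": 0, "ry": 0, "rz": 0, "gripper": -1},
    {"tx": -0.1, "ty": 0, "tz": -0.03, "rx": 0, "ry": 0, "rz": 0, "gripper": -1},
  ],
)

```text
time_s: 3.53
tcp_pos: [0.618, -0.1341, 0.2182]
eef_rot: [[0.078, -0.993, -0.089], [-0.651, -0.118, 0.75], [-0.755, -0.001, -0.655]]
force: [1.2, -7.3, -1.5]
width: -0.002
gripper_force: 3.1
```

```bash
python3 -c "
from h import *
goto([-.135,0,.091])
a=camera('side')[130:280,260:460,::-1]; b=camera('scene')[130:280,190:390,::-1]
cv2.imwrite('pics/s4.png',np.hstack([cv2.resize(a,None,fx=2,fy=2),cv2.resize(b,None,fx=2,fy=2)]))"
```

```text
t 3.5333 tcp [ 0.618 -0.134  0.218] tip press [-0.1211 -0.0009  0.1048] z [-0.089  0.75  -0.655] x [ 0.078 -0.651 -0.755] F [ 1.2 -7.3 -1.5] w -0.0015859399437361948
tool units [ 0.49  0.02 -0.04]
```

View pics/s4.png

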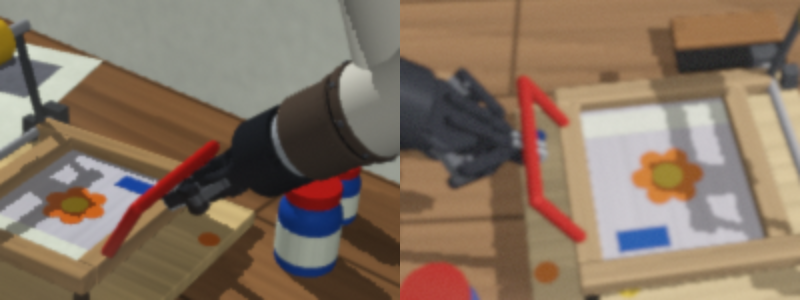

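The fingers are under the bar, but the force is mostly level, which suggests the thick finger root is bearing on the bar. I'll retract a little and push straight up.

play_rows(
  series=[
    {"tx": 0.05, "ty": 0, "tz": -0.1, "rx": 0, "ry": 0, "rz": 0, "gripper": -1},
    {"tx": 0, "ty": 0, "tz": -0.1, "rx": 0, "ry": 0, "rz": 0, "gripper": -1},
    {"tx": -0.08, "ty": 0, "tz": -0.05, "rx": 0, "ry": 0, "rz": 0, "gripper": -1},
    {"tx": -0.1, "ty": 0, "tz": -0.07, "rx": 0, "ry": 0, "rz": 0, "gripper": -1},
    {"tx": -0.1, "ty": 0, "tz": -0.07, "rx": 0, "ry": 0, "rz": 0, "gripper": -1},
    {"tx": -0.1, "ty": 0, "tz": -0.07, "rx": 0, "ry": 0, "rz": 0, "gripper": -1},
    {"tx": 0, "ty": 0, "tz": 0, "rx": 0, "ry": 0, "rz": 0, "gripper": -1},
    {"tx": 0, "ty": 0, "tz": 0, "rx": 0, "ry": 0, "rz": 0, "gripper": -1},
  ],
)

```text
time_s: 4.3
tcp_pos: [0.6186, -0.1379, 0.2403]
eef_rot: [[0.079, -0.993, -0.09], [-0.648, -0.12, 0.752], [-0.757, -0.001, -0.653]]
force: [0.9, -1.6, -2.6]
width: -0.003
gripper_force: 1.6
```

```bash
python3 -c "
from h import *
goto([-.135,0,.091])
a=camera('side')[130:280,260:460,::-1]; b=camera('scene')[130:280,190:390,::-1]
cv2.imwrite('pics/s5.png',np.hstack([cv2.resize(a,None,fx=2,fy=2),cv2.resize(b,None,fx=2,fy=2)]))"
```

```text
t 4.3 tcp [ 0.619 -0.138  0.24 ] tip press [-0.1245 -0.0009  0.1274] z [-0.09   0.752 -0.653] x [ 0.079 -0.648 -0.757] F [ 0.9 -1.6 -2.6] w -0.0026709166403122648
tool units [0.86 0.02 0.4 ]
```

View pics/s5.png

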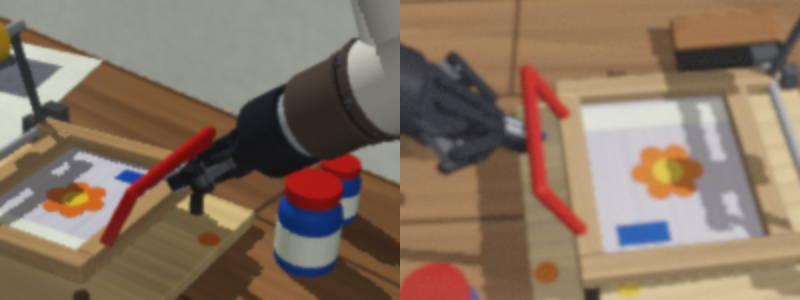

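The screen is now lifting cleanly with about 3 N normal to the fingers. I'll follow the arc.

play_rows(
  series=[
    {"tx": -0.22, "ty": 0, "tz": -0.08, "rx": 0, "ry": 0, "rz": 0, "gripper": -1},
    {"tx": -0.25, "ty": 0, "tz": -0.08, "rx": 0, "ry": 0, "rz": 0, "gripper": -1},
    {"tx": -0.26, "ty": 0, "tz": -0.07, "rx": 0, "ry": 0, "rz": 0, "gripper": -1},
    {"tx": -0.26, "ty": 0, "tz": -0.06, "rx": 0, "ry": 0, "rz": 0, "gripper": -1},
    {"tx": -0.27, "ty": 0, "tz": -0.05, "rx": 0, "ry": 0, "rz": 0, "gripper": -1},
    {"tx": -0.27, "ty": 0, "tz": -0.04, "rx": 0, "ry": 0, "rz": 0, "gripper": -1},
    {"tx": -0.27, "ty": 0, "tz": -0.03, "rx": 0, "ry": 0, "rz": 0, "gripper": -1},
    {"tx": -0.27, "ty": 0, "tz": -0.02, "rx": 0, "ry": 0, "rz": 0, "gripper": -1},
  ],
)

```text
time_s: 5.07
tcp_pos: [0.6134, -0.0965, 0.3151]
eef_rot: [[0.079, -0.993, -0.09], [-0.648, -0.12, 0.752], [-0.758, -0.001, -0.652]]
force: [1.2, -3.8, -0.4]
width: -0.0
gripper_force: 1.4
```

```bash
python3 -c "
from h import *
goto([-.135,0,.091])
a=camera('side')[70:270,220:420,::-1]; b=camera('scene')[90:290,190:390,::-1]
cv2.imwrite('pics/s6.png',np.hstack([cv2.resize(a,None,fx=2,fy=2),cv2.resize(b,None,fx=2,fy=2)]))"
```

```text
t 5.0667 tcp [ 0.613 -0.096  0.315] tip press [-0.0827 -0.0006  0.2022] z [-0.09   0.752 -0.652] x [ 0.079 -0.648 -0.758] F [ 1.2 -3.8 -0.4] w -0.00015025543207716223
tool units [2.96 0.02 0.82]
```

View pics/s6.png

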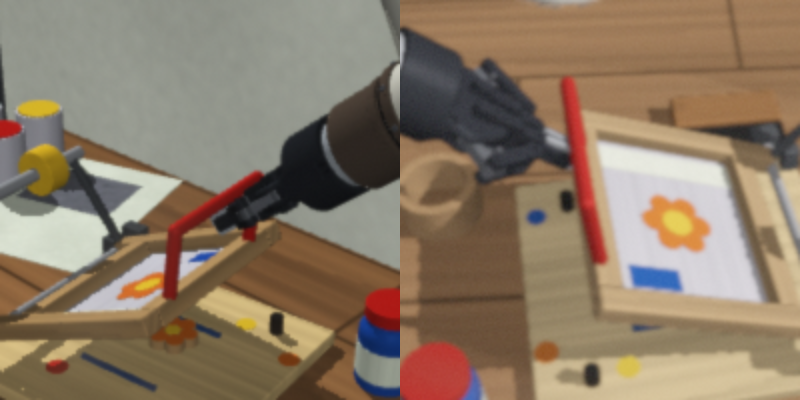

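The screen is at about 0.4 rad and the bar sits well on the fingertips. I'll continue along the arc.

play_rows(
  series=[
    {"tx": -0.27, "ty": 0, "tz": -0.01, "rx": 0, "ry": 0, "rz": 0, "gripper": -1},
    {"tx": -0.27, "ty": 0, "tz": 0.0, "rx": 0, "ry": 0, "rz": 0, "gripper": -1},
    {"tx": -0.27, "ty": 0, "tz": 0.02, "rx": 0, "ry": 0, "rz": 0, "gripper": -1},
    {"tx": -0.27, "ty": 0, "tz": 0.03, "rx": 0, "ry": 0, "rz": 0, "gripper": -1},
    {"tx": -0.27, "ty": 0, "tz": 0.04, "rx": 0, "ry": 0, "rz": 0, "gripper": -1},
    {"tx": -0.27, "ty": 0, "tz": 0.05, "rx": 0, "ry": 0, "rz": 0, "gripper": -1},
    {"tx": -0.27, "ty": 0, "tz": 0.06, "rx": 0, "ry": 0, "rz": 0, "gripper": -1},
    {"tx": -0.27, "ty": 0, "tz": 0.07, "rx": 0, "ry": 0, "rz": 0, "gripper": -1},
  ],
)

```text
time_s: 5.83
tcp_pos: [0.6056, -0.0321, 0.373]
eef_rot: [[0.078, -0.993, -0.091], [-0.647, -0.12, 0.753], [-0.758, -0.0, -0.652]]
force: [-0.2, -0.2, 0.7]
width: -0.004
gripper_force: 0.4
```

play_rows(
  series=[
    {"tx": -0.26, "ty": 0, "tz": 0.08, "rx": 0, "ry": 0, "rz": 0, "gripper": -1},
    {"tx": -0.26, "ty": 0, "tz": 0.09, "rx": 0, "ry": 0, "rz": 0, "gripper": -1},
    {"tx": -0.26, "ty": 0, "tz": 0.1, "rx": 0, "ry": 0, "rz": 0, "gripper": -1},
    {"tx": -0.25, "ty": 0, "tz": 0.11, "rx": 0, "ry": 0, "rz": 0, "gripper": -1},
    {"tx": -0.25, "ty": 0, "tz": 0.12, "rx": 0, "ry": 0, "rz": 0, "gripper": -1},
    {"tx": -0.1, "ty": 0, "tz": 0.05, "rx": 0, "ry": 0, "rz": 0, "gripper": -1},
    {"tx": 0, "ty": 0, "tz": 0, "rx": 0, "ry": 0, "rz": 0, "gripper": -1},
    {"tx": 0, "ty": 0, "tz": 0, "rx": 0, "ry": 0, "rz": 0, "gripper": -1},
  ],
)

```text
time_s: 6.5
tcp_pos: [0.5995, 0.0192, 0.3996]
eef_rot: [[0.078, -0.993, -0.091], [-0.648, -0.12, 0.752], [-0.758, 0.0, -0.653]]
force: [0.1, -0.7, 0.0]
width: -0.001
gripper_force: 0.0
```

```bash
python3 -c "
from h import *
goto([-.135,0,.091])
a=camera('side')[50:270,190:390,::-1]; b=camera('scene')[70:290,190:390,::-1]
cv2.imwrite('pics/s7.png',np.hstack([cv2.resize(a,None,fx=2,fy=2),cv2.resize(b,None,fx=2,fy=2)]))"
```

```text
t 6.5 tcp [0.599 0.019 0.4  ] tip press [ 0.0338 -0.0006  0.2867] z [-0.091  0.752 -0.653] x [ 0.078 -0.648 -0.758] F [ 0.1 -0.7  0. ] w -0.0014894974463157313
tool units [ 6.46  0.01 -0.01]
```

View pics/s7.png

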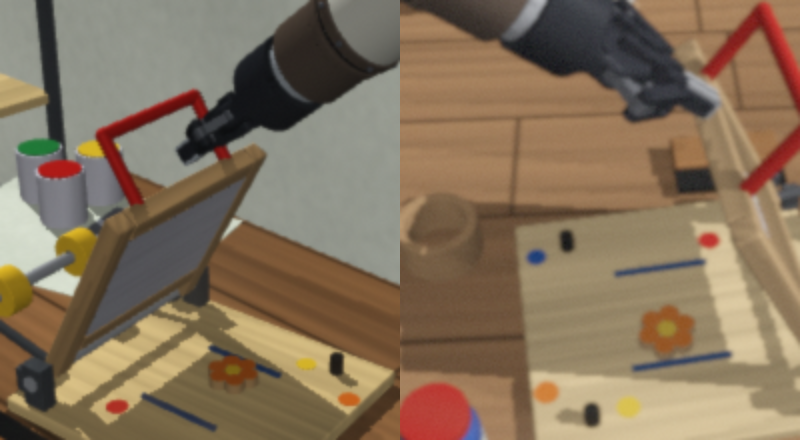

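The screen has tipped past balance and left the fingers. I'll withdraw along the finger axis.

play_rows(
  series=[
    {"tx": 0, "ty": 0, "tz": -0.4, "rx": 0, "ry": 0, "rz": 0, "gripper": -1},
    {"tx": 0, "ty": 0, "tz": -0.5, "rx": 0, "ry": 0, "rz": 0, "gripper": -1},
    {"tx": 0, "ty": 0, "tz": -0.5, "rx": 0, "ry": 0, "rz": 0, "gripper": -1},
    {"tx": 0, "ty": 0, "tz": -0.5, "rx": 0, "ry": 0, "rz": 0, "gripper": -1},
    {"tx": 0, "ty": 0, "tz": -0.5, "rx": 0, "ry": 0, "rz": 0, "gripper": -1},
    {"tx": 0, "ty": 0, "tz": -0.4, "rx": 0, "ry": 0, "rz": 0, "gripper": -1},
    {"tx": 0, "ty": 0, "tz": 0, "rx": 0, "ry": 0, "rz": 0, "gripper": -1},
    {"tx": 0, "ty": 0, "tz": 0, "rx": 0, "ry": 0, "rz": 0, "gripper": -1},
  ],
)

```text
time_s: 7.27
tcp_pos: [0.6098, -0.0661, 0.4725]
eef_rot: [[0.077, -0.993, -0.089], [-0.648, -0.118, 0.753], [-0.758, -0.0, -0.652]]
force: [0.1, 0.5, -0.6]
width: -0.003
gripper_force: 0.0
```

play_rows(
  series=[
    {"tx": 0, "ty": 0, "tz": 0, "rx": 0, "ry": 0, "rz": 0, "gripper": -1},
    {"tx": 0, "ty": 0, "tz": 0, "rx": 0, "ry": 0, "rz": 0, "gripper": -1},
    {"tx": 0, "ty": 0, "tz": 0, "rx": 0, "ry": 0, "rz": 0, "gripper": -1},
    {"tx": 0, "ty": 0, "tz": 0, "rx": 0, "ry": 0, "rz": 0, "gripper": -1},
    {"tx": 0, "ty": 0, "tz": 0, "rx": 0, "ry": 0, "rz": 0, "gripper": -1},
    {"tx": 0, "ty": 0, "tz": 0, "rx": 0, "ry": 0, "rz": 0, "gripper": -1},
    {"tx": 0, "ty": 0, "tz": 0, "rx": 0, "ry": 0, "rz": 0, "gripper": -1},
    {"tx": 0, "ty": 0, "tz": 0, "rx": 0, "ry": 0, "rz": 0, "gripper": -1},
  ],
)

```text
time_s: 7.93
tcp_pos: [0.6097, -0.0652, 0.4727]
eef_rot: [[0.078, -0.993, -0.091], [-0.648, -0.12, 0.752], [-0.758, -0.0, -0.652]]
force: [0.7, -0.2, 0.2]
width: 0.002
gripper_force: 0.0
```

```bash
python3 -c "
from h import *
import time
a=camera('side')
for _ in range(16): b=camera('side')
print(np.abs(a.astype(int)-b).max(), sensors.sense()['time_s'])
t=1.2+.276; print('bar at stop, side px',proj('side',world(np.load('q.npy'),[[.13-.2754*np.cos(t),y,.05+.2754*np.sin(t)] for y in(.07,-.07)])).round())
cv2.imwrite('pics/s8.png',b[:,:,::-1])"
```

```text
27 8.7833
bar at stop, side px [[229. 113.]
 [275.  93.]]
```

View pics/s8.png

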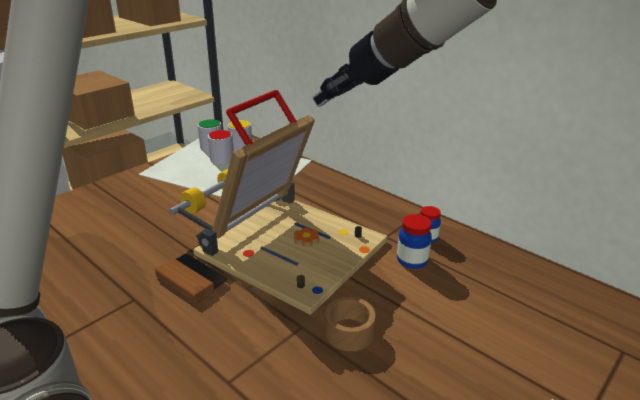

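The bar at (229,110)–(277,93) matches where it should be at the 1.2 rad stop. The jar, tape and squeegee are at their starting pixels, the flower lies on the board, and the arm is clear.

```bash
python3 -c "
from workcell import ticket
print(ticket.hand_in())"
```

```text
the job is handed in; nothing more can be done
None
```

I pushed the screen past its balance point and it now stands by itself against its stop; the hand is clear, the jar, tape and squeegee look unmoved, the flower is on the board, and the job is handed in (no verdict was returned).

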